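Eject a cast sugar slab from its mould and slide it onto the drying rack

ROBOT

A 6-joint arm with a two-finger parallel gripper is mounted at the origin on the work surface. World frame = base frame: x ahead of the robot, y to its left, z up, the work surface at z = 0. Lengths are in m, angles in rad, forces in N, time in s.
With the tool pointing down it reaches from about 0.325 to 0.9 m from the base axis. Payload 6.1 kg.
Tool frame: the origin (TCP) lies midway between the tips of the shut fingers; the grasp point (between the pads) lies 19 mm behind it (robot.grip_depth is the distance from the TCP to the grasp point, in m); x points along the fingers, y is the direction in which the jaws open and shut, and the axes are right-handed (so a half turn about x gives the same grasp; the last joint's range is limited). The gripper opens to 85 mm and grips with 20 to 120 N. Pads are 22 mm wide; open, the fingers measure 114 mm over their backs; the gripper's body (76 mm by 85 mm) begins 54 mm behind the grasp point. The pads swing forward as they close: fully open they stand 13 mm farther back than shut.
Start: joints at [0.979, 0.22, 1.526, -0, 1.395, -0.126], TCP at [0.281, 0.558, 0.193] pointing down, gripper open.
Joint ranges: [-2.98, 2.98], [-0.91, 2.08], [0.09, 2.57], [-1.24, 4.39], [0.2, 2.65], [-2.68, 2.68]. Speed limits (rad/s): [2.57, 2.57, 3.01, 3.14, 3.14, 3.14].

INTERFACE

Orientations are given as a unit quaternion [w, x, y, z].
In Python, from cell import robot gives the robot as it stands. The module is installed in compiled form; this text tells all that it offers.
- The arm moves only by the shell command python3 -m jog 'ROWS' [OPENING] [FORCE]. ROWS is JSON, a list of rows, each an object with "xyz": the shift along the tool's x, y, z in mm, a list of three; "twist": the turn about the tool's x in rad. In form: [{"xyz": [x, y, z], "twist": twist}, ...]. A call has 1 to 20 rows; each row shifts and turns the commanded pose from where the row before left it, along the tool's axes as they then stand; what a row does not reach is not made up. A row lasts 1/12 s, in which the tool goes at most 41.7 mm and 7.16 degrees, less where a joint would pass 70% of its speed; a pose out of reach is approached as far as the arm can. A call is refused whole if a number of a shift passes 41.7 or a number of a turn 0.125, either way. A call with a gripper value outside its range is refused whole. OPENING is the closure, from -1 (fully open) to 1 (shut), set as the call begins (- or left out, the last holds). The fingers move at their own pace and stop on an object; FORCE is the grip in N (left out, the last holds). Time passes only in rows, so rows that do not move let the fingers close. It gives the time, the measured TCP pose, the force and the opening at its end, in the units of the state.
- robot.get_state(): the state, without advancing time (a new reading comes with each control period).
- robot.capture(name): name is "side" or "top" or "wrist"; returns the picture (384x512x3 uint8, red, green, blue); there is no depth.
- robot.calibration(name): a dict with "K" (3x3 intrinsics, pixels), "cam_to_world" (4x4, takes a point from camera to world coordinates). Camera axes: x right, y down, z forward; pixel columns grow to the right and rows downward; lengths in m; the calibration is good to about 2 mm. The wrist camera is an equidistant fisheye: a pixel r from the principal point sees the ray r / f radians off the axis. A picture is of the moment at which its call begins: read the wrist's pose just before it. calibration takes no time and is no camera call; for the wrist camera it gives the pose at the moment of the call.
- robot.job_done(): hands the job in, once; it reports no verdict.
The state is a dict: "t": time; "joint_pos": joint angles; "joint_vel": joint speeds; "effort": joint torques, N m; "ee_pos": TCP position; "ee_rot": TCP orientation; "ft_force": force on the tool from outside, world axes, zero at the start; "ft_torque": the same for the moment, N m; "width": opening from 0.0 (shut) to 1.0 (fully open).
Only numpy, scipy, OpenCV 4.12 (cv2) and the standard library are available. Lean on these libraries where they do the work, as an engineer would, in place of code of your own. Each camera call takes 0.05 s, during which the arm holds its last target.

TASK

Push the mould's ejector lever fully down so that the brown sugar slab rises out of the cavity, then move the slab sideways across the mould onto the slatted wooden drying rack, so that it lies flat and wholly on the rack. Do not tip the slab over, leave the bowl and the jar where they are, and do not put the slab in the scrap pan on the other side.

Things in the scene. Friction and masses are not known exactly. Their poses are not given: they have to be found in the camera images.
- mould: Fixed steel mould, 130 mm (its x) by 105 mm (its y), 75 mm high, with an open cavity 106 (x) by 81 (y) mm. Origin at the centre of its underside on the table, z up; its -x side, with the lever, faces roughly towards the robot (yaw within about 0.25 rad of it). The rack stands against one of its +y and -y sides, the scrap pan against the other.
- lever (a joint): Ejector lever on the mould's -x face: 0 = up (start), grows as it is pushed down, 0.62 rad = fully down at its stop. Turns about a level axis along the mould's y through the mould-frame point (-75, any, 55) mm. It lifts the cavity's floor, an ejector plate of 101 by 76 mm, by 50 mm per rad: fully down, the plate stands 2 mm above the mould's rim and the slab is entirely out. Needs about 4 to 8 N at the bar, and friction holds it where it is left.
- lever_bar (a point): Centre of the lever's black cross bar, 20 mm thick, 90 mm long along the mould's y. It is 125 mm from the lever's axis on its -x side, 0.5 rad above level at start and 0.12 rad below level when fully down (40 mm above the table).
- slab_centre (a point): Centre (half-way up) of the loose brown sugar slab, 100 (x) by 75 (y) by 26 mm thick, about 0.33 kg, lying in the cavity with its top 3 mm below the rim at start, its x along the mould's x. Axes: z up. It cannot be reached by fingers until it is raised.
- rack_top (a point): Centre of the top of the fixed slatted wooden drying rack, a flat surface 150 (x) by 140 (y) mm with no rim, 72 mm above the table (3 mm lower than the mould's rim), 3 mm gap to the mould. Axes as the mould's. Its centre is 125.5 mm from the mould's centre along the mould's +y or -y.
- pan: Fixed open aluminium scrap pan, 150 (x) by 140 (y) mm, 60 mm high, on the mould's other side. Origin at the centre of its underside, axes as the mould's.
- bowl: Loose white bowl, 100 mm wide at the rim, 48 mm high, on the table near the lever. Origin at the centre of its underside.
- jar: Loose amber glass jar, 64 mm wide, 85 mm high, on the table near the lever. Origin at the centre of its underside.
Not all that is in view belongs to the job. What is shaped like the part that bears slab_centre but white or yellow is not meant.

How it is judged:
On the way:
1. The lever is down and the slab has been raised out of the cavity, still over the mould (value of joint lever above 0.57 rad and z of slab_centre in the frame of mould above 0.082 m and horizontal distance between slab_centre and mould below 0.03 m), for 0.1 s.
At the end, for the whole second after the job is handed in: The slab lies flat (within 0.08 rad) and at rest on the drying rack, its centre within 35 mm (rack's x) and 38 mm (rack's y) of the rack's centre and 8 to 18 mm above the rack's top (x of slab_centre in the frame of rack_top between -0.035 and 0.035 m and y of slab_centre in the frame of rack_top between -0.038 and 0.038 m and z of slab_centre in the frame of rack_top between 0.008 and 0.018 m and angle between slab_centre's own z axis and vertical below 0.08 rad and linear speed of slab below 0.01 m/s); the robot touches nothing.
It fails at once if the slab tips by more than 0.5 rad (angle between slab_centre's own z axis and vertical above 0.5 rad).
It fails at once if the bowl is moved by more than 30 mm (distance of bowl from where it was at the start of the episode above 0.03 m).
It fails at once if the jar is moved by more than 30 mm (distance of jar from where it was at the start of the episode above 0.03 m).
It also fails if it takes over 54 s, if anything falls off the work surface, if the arm or the gripper's body presses on something with over 40 N, if the wrist force passes 120 N, or if a joint passes its speed limit or range.

## Working session

There is one attempt and no reset: what is moved stays moved. The work goes in short steps, Python scripts to look and compute and a shell command to move; the robot and the scene stay as the last step left them, time stands still between calls to the robot, and variables do not carry over. Pictures are saved under pics/ and viewed, and the job is handed in when it is done.

```bash
mkdir -p pics; python3 - <<'E'
from cell import robot
import cv2
for n in ("top","side","wrist"):
    im=robot.capture(n); cv2.imwrite(f"pics/{n}0.png",im[:,:,::-1])
    c=robot.calibration(n); print(n,c["K"],c["cam_to_world"])
s=robot.get_state(); print({k:s[k] for k in("t","ee_pos","ee_rot","ft_force","width")})
E
```

```text
top [[475.20914555   0.         260.393132  ]
 [  0.         475.20914555 193.96651843]
 [  0.           0.           1.        ]] [[ 0.18291009 -0.95913406  0.21588367  0.30682627]
 [-0.9831139  -0.17968559  0.03464311  0.03202824]
 [ 0.0055638  -0.21857481 -0.97580433  1.0980838 ]
 [ 0.          0.          0.          1.        ]]
side [[392.58982579   0.         251.63701293]
 [  0.         392.58982579 190.41177334]
 [  0.           0.           1.        ]] [[-0.95095436 -0.225916    0.2113002   0.37829826]
 [-0.30921712  0.71281406 -0.62950846  0.51231353]
 [-0.00840172 -0.66397145 -0.74771073  0.63669417]
 [ 0.          0.          0.          1.        ]]
wrist [[297.31863964   0.         254.59381778]
 [  0.         297.31863964 188.73016184]
 [  0.           0.           1.        ]] [[ 0.45006357  0.8585767   0.24553785  0.21914861]
 [ 0.89299555 -0.43231023 -0.12516717  0.58916752]
 [-0.00131709  0.27559739 -0.96127225  0.37306681]
 [ 0.          0.          0.          1.        ]]
{'t': 0.15, 'ee_pos': array([0.28043108, 0.55796276, 0.19202122]), 'ee_rot': array([ 0.68782217,  0.16270406,  0.68820248, -0.16372353]), 'ft_force': array([ 0.31021368,  0.46765635, -0.5182563 ]), 'width': 0.9959521396567035}
```

View pics/top0.png

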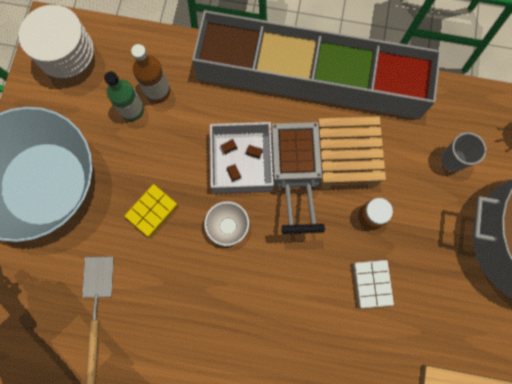

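View pics/side0.png

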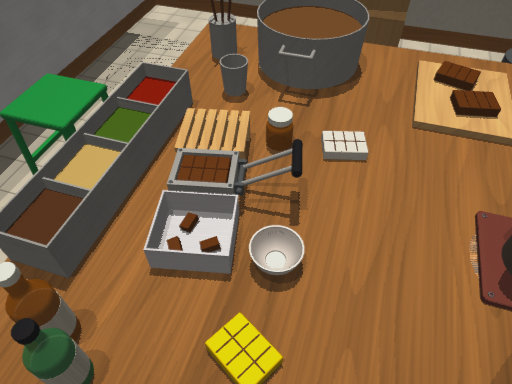

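View pics/wrist0.png

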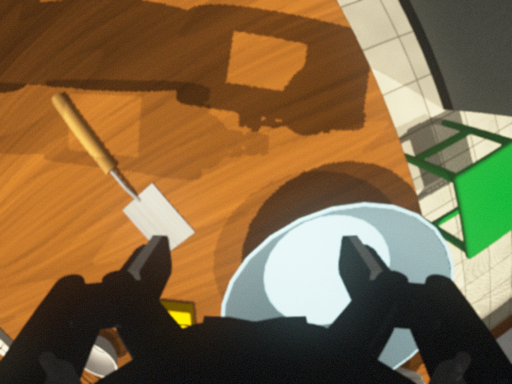

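The top view shows the brown slab in the mould at (297,152), the rack on the right at (352,150), and the pan with scraps at (241,158). The lever bar is at (303,229), the bowl at (227,224) and the jar at (377,213). Other things that could be mistaken for the slab:
- the yellow block at (152,210)
- the white block at (373,284)
- the brown bars on the board, side view (458,75) and (476,103)
- the scraps in the pan

I choose the brown 100x75 slab in the steel mould and will check it in a close crop.

```bash
cat > h.py <<'E'
import numpy as np, cv2
from cell import robot
def ray(n,u,v,c=None):
    c=c or robot.calibration(n); K=c["K"]; T=c["cam_to_world"]
    d=np.array([(u-K[0,2])/K[0,0],(v-K[1,2])/K[1,1],1.0]); return T[:3,3],T[:3,:3]@d
def plane(n,u,v,z):
    o,d=ray(n,u,v); return o+d*(z-o[2])/d[2]
def proj(n,p):
    c=robot.calibration(n); T=c["cam_to_world"]; q=T[:3,:3].T@(np.array(p)-T[:3,3]); q=c["K"]@q; return q[:2]/q[2]
E
python3 - <<'E'
import cv2
im=cv2.imread("pics/top0.png")[105:255,200:400]; cv2.imwrite("pics/topc.png",cv2.resize(im,None,fx=4,fy=4,interpolation=cv2.INTER_CUBIC))
im=cv2.imread("pics/side0.png")[95:275,140:320]; cv2.imwrite("pics/sidec.png",cv2.resize(im,None,fx=3.3,fy=3.3,interpolation=cv2.INTER_CUBIC))
E
```

```text
(no output)
```

View pics/topc.png

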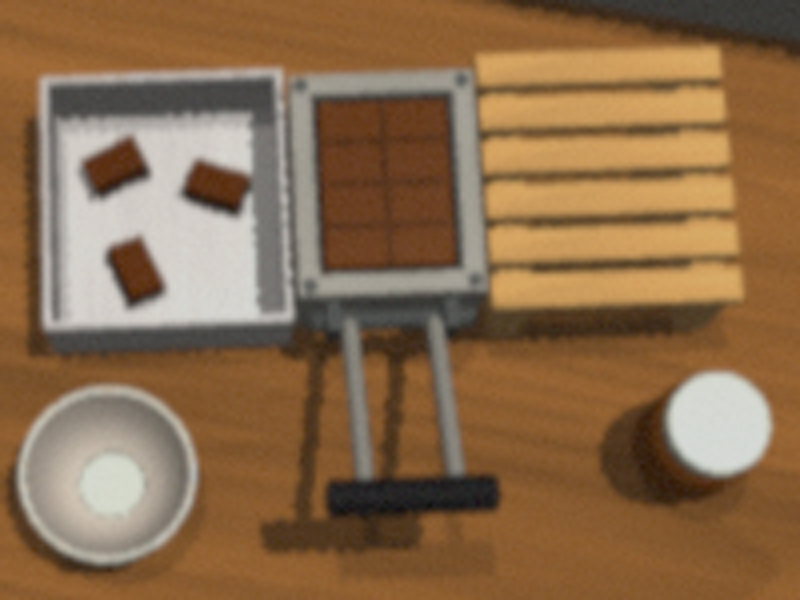

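View pics/sidec.png

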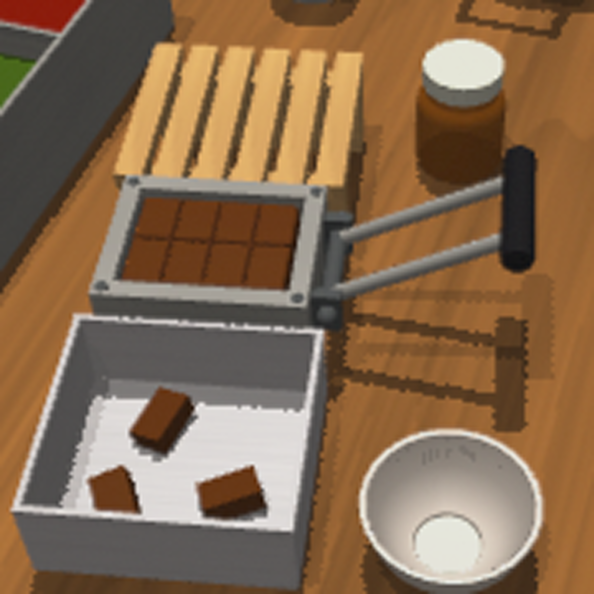

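The crops confirm a brown 2x4 slab inside the steel mould, with the slatted rack on the mould's -y side. Next I measure positions.

```bash
python3 - <<'E'
from h import *
np.set_printoptions(precision=4,suppress=True)
def T(l,z): return np.array([plane("top",u/4+200-.375,v/4+105-.375,z) for u,v in l])
def S(l,z): return np.array([plane("side",u/3.3+140-.35,v/3.3+95-.35,z) for u,v in l])
def rep(nm,a):
    w,h=a[1]-a[0],a[3]-a[0]; print(nm,a.mean(0),np.linalg.norm(w)*1e3,np.linalg.norm(h)*1e3,"yaw",
     np.arctan2(a[1,0]-a[0,0]+a[2,0]-a[3,0],-(a[1,1]-a[0,1]+a[2,1]-a[3,1])), np.arctan2(*(a[0]+a[1]-a[2]-a[3])[[1,0]]))
# order: +x+y,+x-y,-x-y,-x+y
rep("mouldT",T([(289,74),(471,68),(488,292),(297,300)],.075))
rep("mouldS",S([(92,298),(128,178),(329,188),(308,307)],.075)[[0,1,2,3]])
rep("rackT",T([(474,52),(721,45),(743,298),(491,308)],.072))
rep("slabT",T([(315,98),(451,94),(461,267),(325,272)],.072))
b=T([(327,496),(498,492)],.115); print("bar",b,b.mean(0))
print("bowl rim",T([(107,475)],.048),"jar top",T([(719,425)],.085))
E
```

```text
mouldT [0.6476 0.0076 0.075 ] 104.11113026933748 133.12330504809668 yaw 0.22481905417826947 0.220640307852713
mouldS [0.6468 0.009  0.075 ] 104.570934820666 127.67706468011012 yaw 0.22510930387298944 0.2417488677848455
rackT [ 0.6765 -0.1147  0.072 ] 142.36375529017357 151.62339149784185 yaw 0.22116851309638405 0.21533806349673698
slabT [0.6488 0.0066 0.072 ] 77.77486177341386 102.9092384603323 yaw 0.2202446736188978 0.2223856964468076
bar [[ 0.4595  0.0103  0.115 ]
 [ 0.478  -0.0771  0.115 ]] [ 0.4688 -0.0334  0.115 ]
bowl rim [[0.459  0.1317 0.048 ]] jar top [[ 0.5415 -0.1927  0.085 ]]
```

```bash
cat >> h.py <<'E'
from scipy.spatial.transform import Rotation as R
np.set_printoptions(precision=4,suppress=True)
YAW=0.222; C=np.array([0.648,0.0072]); ex=np.array([np.cos(YAW),np.sin(YAW)]); ey=np.array([-ex[1],ex[0]])
def mpt(x,y,z): p=C+x*ex+y*ey; return np.array([p[0],p[1],z])
def tool():
    s=robot.get_state(); w,x,y,z=s["ee_rot"]; return s,R.from_quat([x,y,z,w]).as_matrix()
def plan(p,doyaw=True):
    s,M=tool(); print("t",s["t"],"pos",s["ee_pos"],"F",s["ft_force"],"w",s["width"])
    print("tool x",M[:,0],"y",M[:,1])
    # twist about tool x (down) so tool y || +-ey
    best=[]
    for sg in(1,-1):
        t=sg*np.r_[ey,0]; a=np.arctan2(t@M[:,2],t@M[:,1]); best.append(a)
    print("twist options",best,"j6",s["joint_pos"][5])
    d=M.T@(np.array(p)-s["ee_pos"]); print("shift mm (current tool axes)",d*1e3)
    for a in best:
        M2=M@R.from_rotvec([a,0,0]).as_matrix(); print(" after twist",a,M2.T@(np.array(p)-s["ee_pos"])*1e3)
    m=s["ee_pos"][:2]-C; print("TCP in mould",m@ex*1e3,m@ey*1e3)
E
python3 -c "
from h import *
plan(mpt(-.1847,0,.150))"
```

```text
t 0.15 pos [0.2804 0.558  0.192 ] F [ 0.3102  0.4677 -0.5183] w 0.9959521396567035
tool x [-0.0009 -0.0013 -1.    ] y [ 0.4492  0.8934 -0.0015]
twist options [np.float64(-0.6878397303418999), np.float64(2.4537529232478934)] j6 -0.12608379476293072
shift mm (current tool axes) [  42.617  -444.17    433.0954]
 after twist -0.6878397303418999 [  42.617  -618.1334   52.6278]
 after twist 2.4537529232478934 [ 42.617  618.1334 -52.6278]
TCP in mould -237.28094162136992 618.1782022466783
```

```bash
python3 -m jog '[{"xyz":[0,0,0],"twist":-0.115},{"xyz":[0,0,0],"twist":-0.115},{"xyz":[0,0,0],"twist":-0.115},{"xyz":[0,0,0],"twist":-0.115},{"xyz":[0,0,0],"twist":-0.115},{"xyz":[0,0,0],"twist":-0.113},{"xyz":[0,-30,2.5],"twist":0},{"xyz":[0,-30,2.5],"twist":0},{"xyz":[0,-30,2.5],"twist":0},{"xyz":[0,-30,2.5],"twist":0},{"xyz":[0,-30,2.5],"twist":0},{"xyz":[0,-30,2.5],"twist":0},{"xyz":[0,-30,2.5],"twist":0},{"xyz":[0,-30,2.5],"twist":0},{"xyz":[0,-30,2.5],"twist":0},{"xyz":[0,-30,2.5],"twist":0},{"xyz":[0,-30,2.5],"twist":0},{"xyz":[0,-30,2.5],"twist":0},{"xyz":[0,-30,2.5],"twist":0},{"xyz":[0,-30,2.5],"twist":0}]' 1 40; python3 -c "
from h import *
plan(mpt(-.1847,0,.150))"
```

```text
t: 1.82
ee_pos: [0.4074, 0.155, 0.1928]
ee_rot: [0.703, -0.078, 0.703, 0.078]
ft_force: [0.5, -0.2, 0.3]
width: 0.003
t 1.8167 pos [0.4074 0.155  0.1928] F [ 0.5014 -0.2326  0.325 ] w 0.002686286179097411
tool x [ 0. -0. -1.] y [-0.2205  0.9754 -0.    ]
twist options [np.float64(0.00034776243718917174), np.float64(-3.141244891152604)] j6 -1.6108740681568792
shift mm (current tool axes) [  42.7984 -197.1507   17.3775]
 after twist 0.00034776243718917174 [  42.7984 -197.1447   17.4461]
 after twist -3.141244891152604 [ 42.7984 197.1447 -17.4461]
TCP in mould -202.1466166827039 197.14621648850465
```

```bash
python3 -m jog '[{"xyz":[0,-33,2],"twist":0},{"xyz":[0,-33,2],"twist":0},{"xyz":[0,-33,2],"twist":0},{"xyz":[0,-33,2],"twist":0},{"xyz":[0,-33,3],"twist":0},{"xyz":[0,-32,3],"twist":0},{"xyz":[20,0,0],"twist":0},{"xyz":[20,0,0],"twist":0},{"xyz":[0,0,0],"twist":0},{"xyz":[0,0,0],"twist":0}]'; python3 - <<'E'
from h import *
plan(mpt(-.186,0,.125))
for n in("top","side"):
    im=robot.capture(n)[:,:,::-1]; im=im[105:265,200:400] if n=="top" else im[60:260,150:350]
    cv2.imwrite(f"pics/{n}1.png",cv2.resize(im,None,fx=3,fy=3))
E
```

```text
t: 2.65
ee_pos: [0.4632, -0.0324, 0.1518]
ee_rot: [0.702, -0.078, 0.704, 0.079]
ft_force: [0.8, 0.6, -0.0]
width: 0.001
t 2.65 pos [ 0.4632 -0.0324  0.1518] F [ 0.8129  0.5587 -0.0007] w 0.0013182349580526356
tool x [-0.0033  0.0009 -1.    ] y [-0.2201  0.9755  0.0016]
twist options [np.float64(-8.880670807280306e-05), np.float64(3.1415038468817205)] j6 -2.0327302828194287
shift mm (current tool axes) [26.8127 -2.0933  3.0609]
 after twist -8.880670807280306e-05 [26.8127 -2.0935  3.0608]
 after twist 3.1415038468817205 [26.8127  2.0935 -3.0608]
TCP in mould -188.98052982031757 2.0513745376233765
```

View pics/top1.png

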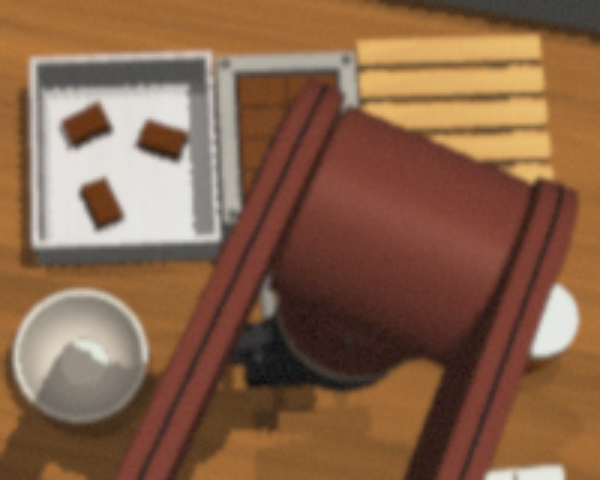

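View pics/side1.png

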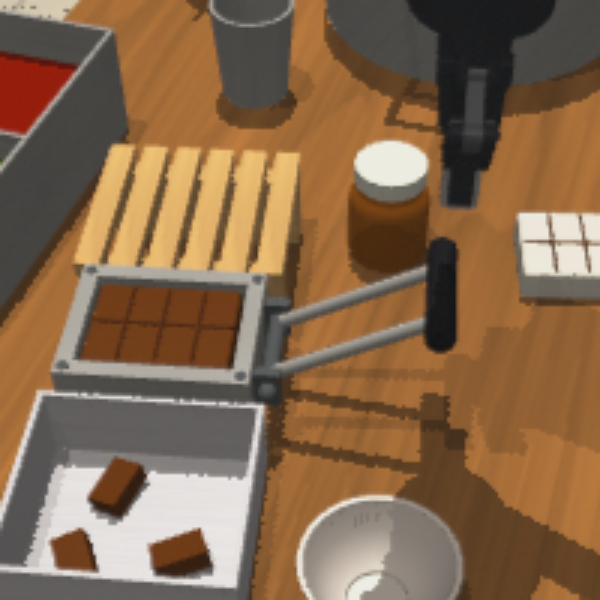

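```bash
python3 -m jog '[{"xyz":[8,-1,1],"twist":0},{"xyz":[8,-1,1],"twist":0},{"xyz":[7,0,0],"twist":0},{"xyz":[6,0,-1],"twist":0},{"xyz":[6,0,-1.5],"twist":0},{"xyz":[6,0,-1.5],"twist":0},{"xyz":[6,0,-1.5],"twist":0},{"xyz":[6,0,-1.5],"twist":0},{"xyz":[6,0,-1],"twist":0},{"xyz":[6,0,-1],"twist":0},{"xyz":[6,0,-0.5],"twist":0},{"xyz":[6,0,-0.5],"twist":0}]'; python3 - <<'E'
from h import *
plan(mpt(-.199,0,.05))
for n in("side",):
    im=robot.capture(n)[:,:,::-1]; im=im[60:260,150:350]
    cv2.imwrite(f"pics/{n}2.png",cv2.resize(im,None,fx=3,fy=3))
E
```

```text
t: 3.75
ee_pos: [0.4531, -0.0372, 0.0755]
ee_rot: [0.699, -0.079, 0.706, 0.079]
ft_force: [-24.2, -6.2, 17.9]
width: -0.004
t 3.75 pos [ 0.4531 -0.0372  0.0755] F [-24.1916  -6.2167  17.9212] w -0.0035095182277980336
tool x [-0.0093 -0.0016 -1.    ] y [-0.2213  0.9752  0.0005]
twist options [np.float64(0.0012002602492538544), np.float64(-3.1403923933405395)] j6 -2.044654068076736
shift mm (current tool axes) [25.4813  0.383   1.111 ]
 after twist 0.0012002602492538544 [25.4813  0.3843  1.1105]
 after twist -3.1403923933405395 [25.4813 -0.3843 -1.1105]
TCP in mould -199.86943820818922 -0.3962113558776443
```

View pics/side2.png

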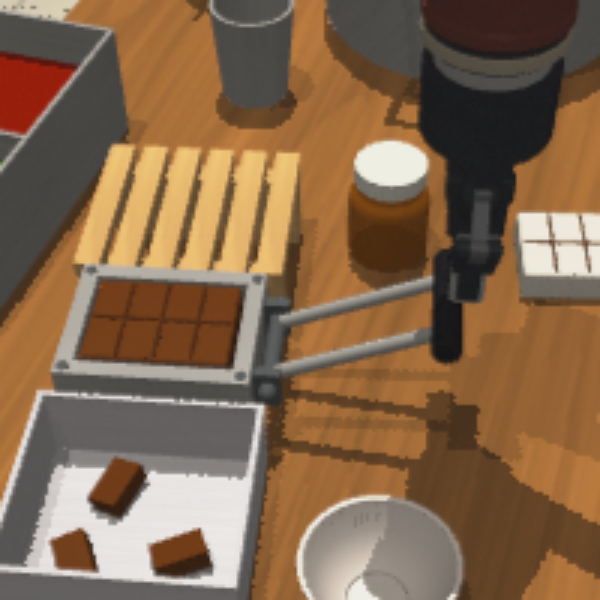

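The side view shows the bar only partly down at about (447,305), with the fingertip slipped to its outer side (460,290). Fx is -24 N. I back off, lift, and press again further in.

```bash
python3 -m jog '[{"xyz":[0,0,-8],"twist":0},{"xyz":[0,0,-8],"twist":0},{"xyz":[-20,0,0],"twist":0},{"xyz":[-25,0,0],"twist":0},{"xyz":[-25,0,0],"twist":0},{"xyz":[0,0,0],"twist":0},{"xyz":[0,0,0],"twist":0}]'; python3 - <<'E'
from h import *
plan(mpt(-.19,0,.15))
for n in("side",):
    im=robot.capture(n)[:,:,::-1]; im=im[100:200,230:330]
    cv2.imwrite(f"pics/{n}3.png",cv2.resize(im,None,fx=6,fy=6,interpolation=cv2.INTER_CUBIC))
for th in(.5,.45,.4,.35,.3): print(th,[proj("side",mpt(-.075-.125*np.cos(th),s*.045,.055+.125*np.sin(th))) for s in(1,-1)])
E
```

```text
t: 4.38
ee_pos: [0.4429, -0.0403, 0.1476]
ee_rot: [0.704, -0.079, 0.701, 0.078]
ft_force: [0.3, -0.1, -0.8]
width: -0.001
t 4.3833 pos [ 0.4429 -0.0403  0.1476] F [ 0.2919 -0.1282 -0.8469] w -0.0011375366736447365
tool x [ 0.0046 -0.001  -1.    ] y [-0.2203  0.9754 -0.002 ]
twist options [np.float64(0.00013585401734504405), np.float64(-3.141456799572448)] j6 -2.061532187278288
shift mm (current tool axes) [-2.2962  1.14   20.5215]
 after twist 0.00013585401734504405 [-2.2962  1.1428 20.5214]
 after twist -3.141456799572448 [ -2.2962  -1.1428 -20.5214]
TCP in mould -210.51145676985254 -1.1473968536534103
0.5 [array([297.1753, 174.4984]), array([297.8809, 142.0585])]
0.45 [array([298.4894, 176.6761]), array([299.092, 144.235])]
0.4 [array([299.6314, 178.871 ]), array([300.145 , 146.4324])]
0.35 [array([300.6008, 181.0763]), array([301.0392, 148.6439])]
0.3 [array([301.3978, 183.2854]), array([301.7745, 150.8629])]
```

View pics/side3.png

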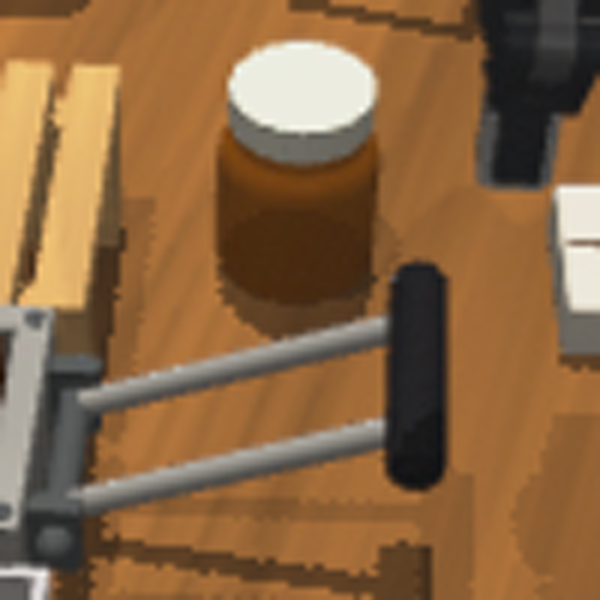

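Bar centre measured at pixel (299.4,162.7), which puts the lever at θ≈0.40: bar x≈-190 and top z≈0.114. I press again 3 mm inside its centre.

```bash
python3 -m jog '[{"xyz":[0,1,12],"twist":0},{"xyz":[0,0,12],"twist":0},{"xyz":[0,0,0],"twist":0},{"xyz":[10,0,0],"twist":0},{"xyz":[10,0,0],"twist":0},{"xyz":[8,0,0],"twist":0},{"xyz":[6,0,-1],"twist":0},{"xyz":[6,0,-1],"twist":0},{"xyz":[6,0,-1],"twist":0},{"xyz":[6,0,-1],"twist":0},{"xyz":[0,0,0],"twist":0}]'; python3 - <<'E'
from h import *
plan(mpt(-.195,0,.05))
for n in("side",):
    im=robot.capture(n)[:,:,::-1]; im=im[100:200,230:330]
    cv2.imwrite(f"pics/{n}4.png",cv2.resize(im,None,fx=6,fy=6,interpolation=cv2.INTER_CUBIC))
E
```

```text
t: 5.35
ee_pos: [0.4596, -0.0343, 0.0925]
ee_rot: [0.702, -0.078, 0.703, 0.079]
ft_force: [-0.5, -0.2, -0.3]
width: -0.0
t 5.35 pos [ 0.4596 -0.0343  0.0925] F [-0.4523 -0.1516 -0.3121] w -0.00018061444258306156
tool x [-0.0021  0.0005 -1.    ] y [-0.2202  0.9755  0.001 ]
twist options [np.float64(1.8460691023724542e-05), np.float64(-3.1415741928987697)] j6 -2.0387048362234426
shift mm (current tool axes) [42.4619 -1.005  -2.041 ]
 after twist 1.8460691023724542e-05 [42.4619 -1.0051 -2.041 ]
 after twist -3.1415741928987697 [42.4619  1.0051  2.041 ]
TCP in mould -192.87683035168112 0.9642282697234894
```

View pics/side4.png

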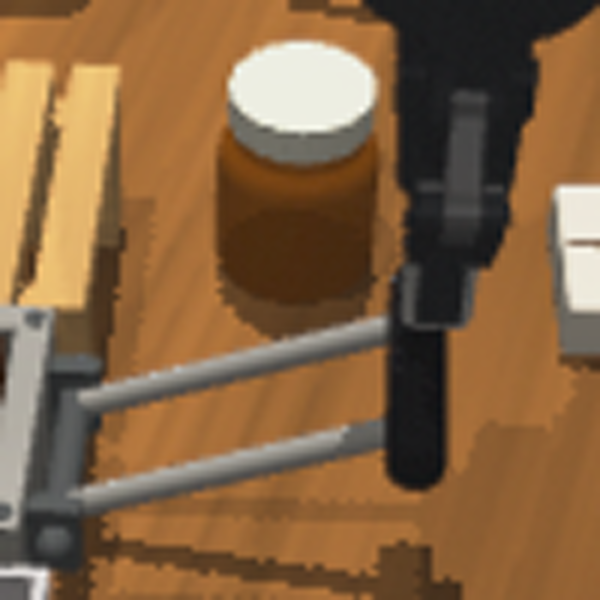

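```bash
python3 - <<'E'
from h import *
s,M=tool()
print(proj("side",s["ee_pos"]), proj("top",s["ee_pos"]))
im=robot.capture("top")[:,:,::-1][105:255,220:420]
cv2.imwrite("pics/top5.png",cv2.resize(im,None,fx=4,fy=4,interpolation=cv2.INTER_CUBIC))
c=robot.calibration("wrist"); print(c["cam_to_world"])
im=robot.capture("wrist")[:,:,::-1]
cv2.imwrite("pics/wrist5.png",im)
E
```

```text
[300.6224 166.2179] [301.6294 233.6929]
[[-0.2193  0.9379  0.2689  0.3936]
 [ 0.9757  0.2106  0.0609 -0.0505]
 [ 0.0005  0.2758 -0.9612  0.2748]
 [ 0.      0.      0.      1.    ]]
```

View pics/wrist5.png

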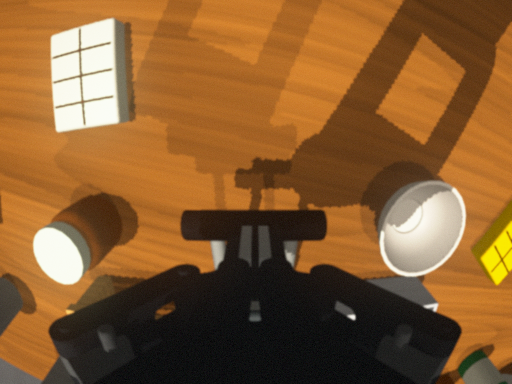

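View pics/top5.png

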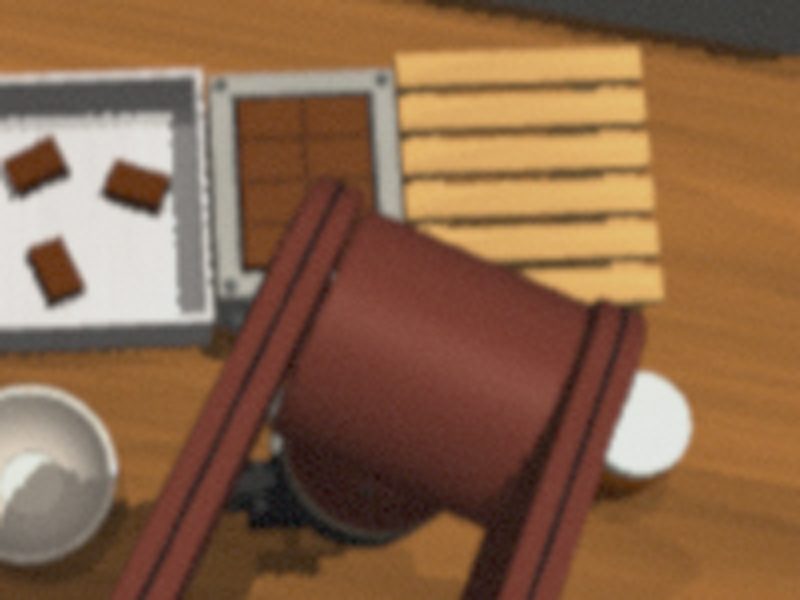

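```bash
python3 - <<'E'
from h import *
for p in([.4632,-.0324,.1518],[.4531,-.0372,.0755],[.4429,-.0403,.1476],[.4596,-.0343,.0925]):
  print(proj("side",p),proj("side",np.array(p)+[0,0,.019]))
im=robot.capture("side")[:,:,::-1][110:190,270:350]
cv2.imwrite("pics/side6.png",cv2.resize(im,None,fx=7,fy=7,interpolation=cv2.INTER_CUBIC))
s,M=tool();print(s["t"],s["ee_pos"],s["joint_pos"],s["width"])
E
```

```text
[301.4411 144.0087] [302.3504 136.0956]
[303.6418 172.3319] [304.5232 165.5409]
[312.9384 145.1939] [314.0719 137.3469]
[300.8426 166.5594] [301.6867 159.5411]
5.55 [ 0.4612 -0.0346  0.0944] [-0.2456 -0.0783  2.0352  0.      1.1838 -2.0386] 0.0016627059590289164
```

View pics/side6.png

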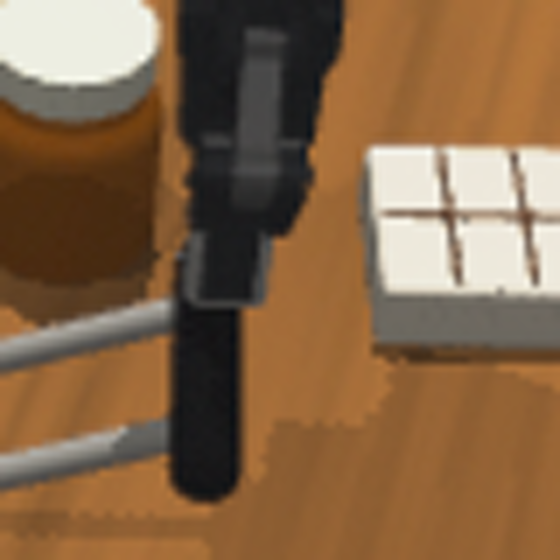

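```bash
python3 - <<'E'
from h import *
c=robot.calibration("wrist");K=c["K"];T=c["cam_to_world"]
def pw(p):
    q=T[:3,:3].T@(np.array(p)-T[:3,3]); th=np.arctan2(np.hypot(q[0],q[1]),q[2]); return K[:2,2]+K[0,0]*th*q[:2]/np.hypot(q[0],q[1])
s,M=tool()
for h in(0,.02,.04,.06): print(h,pw(s["ee_pos"]+[0,0,h]))
for th in(.5,.4,.3): print(th,[pw(mpt(-.075-.125*np.cos(th),e*.045,.055+.125*np.sin(th))) for e in(1,-1)])
print(robot.grip_depth)
im=robot.capture("wrist")[:,:,::-1][180:280,180:330]
cv2.imwrite("pics/wrist6.png",cv2.resize(np.clip(im*2.,0,255).astype(np.uint8),None,fx=5,fy=5,interpolation=cv2.INTER_CUBIC))
E
```

```text
0 [255.7742 213.9051]
0.02 [255.9003 226.026 ]
0.04 [256.0546 240.9829]
0.06 [256.2464 259.7926]
0.5 [array([329.3988, 235.6501]), array([181.0742, 235.797 ])]
0.4 [array([326.0854, 220.4486]), array([184.3203, 220.58  ])]
0.3 [array([322.6653, 207.8888]), array([187.6752, 208.0072])]
0.0187
```

View pics/wrist6.png

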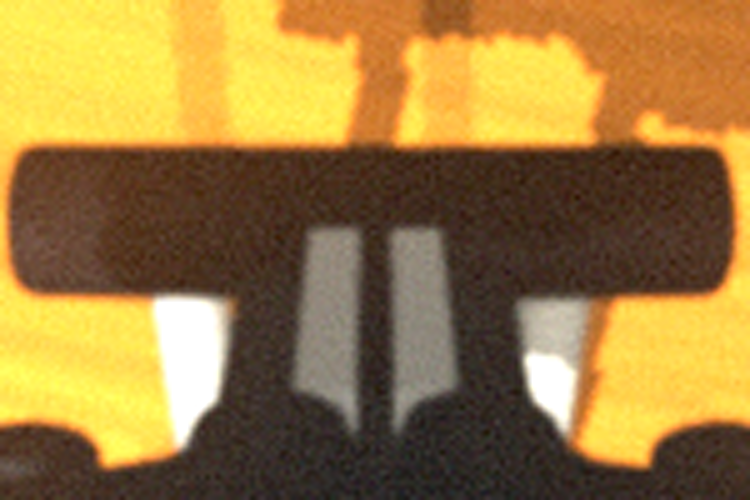

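```bash
python3 - <<'E'
from h import *
from scipy.optimize import least_squares
c=robot.calibration("wrist");K=c["K"];T=c["cam_to_world"]
def pw(p):
    q=T[:3,:3].T@(np.array(p)-T[:3,3]); th=np.arctan2(np.hypot(q[0],q[1]),q[2]); return K[:2,2]+K[0,0]*th*q[:2]/np.hypot(q[0],q[1])
s,M=tool()
for h in(0,.02,.03,.04,.05): print(h,pw(s["ee_pos"]+M@[-h,0,-.011]))
# triangulate: wrist mid tip (254.6,225.3), side front tip edge (bottom right corner, crop7 (262,303))
f=lambda p: np.r_[pw(p)-[254.6,225.3],proj("side",p)-[270+258/7,110+303/7]]
r=least_squares(f,s["ee_pos"]); print(r.x,r.fun,M.T@(r.x-s["ee_pos"])*1e3)
E
```

```text
0 [255.7963 197.7875]
0.02 [255.9426 208.3921]
0.03 [256.0281 214.6214]
0.04 [256.1237 221.6133]
0.05 [256.2312 229.5076]
[ 0.4544 -0.0368  0.1296] [ 0.1877 -0.4316 -1.3437 -0.9836] [-35.1799  -0.6824  -7.1427]
```

Both cameras agree that the real fingertips sit about 36 mm above the reported TCP (triangulated tip z 0.130 against 0.094). That means the tip has not reached the bar in this second try, which explains the zero force. I continue down to a reported z of about 0.014.

```bash
python3 -m jog '[{"xyz":[8,-1,1],"twist":0},{"xyz":[7,0,1],"twist":0},{"xyz":[4,0,-1],"twist":0},{"xyz":[4,0,-1.5],"twist":0},{"xyz":[4,0,-1.5],"twist":0},{"xyz":[4,0,-1.5],"twist":0},{"xyz":[4,0,-1],"twist":0},{"xyz":[4,0,-1],"twist":0},{"xyz":[4,0,-0.5],"twist":0},{"xyz":[0,0,0],"twist":0}]'; python3 - <<'E'
from h import *
plan(mpt(-.199,0,.014))
for n in("side",):
    im=robot.capture(n)[:,:,::-1]; im=im[100:200,190:330]
    cv2.imwrite(f"pics/{n}7.png",cv2.resize(im,None,fx=5,fy=5,interpolation=cv2.INTER_CUBIC))
E
```

```text
t: 6.43
ee_pos: [0.4541, -0.0369, 0.05]
ee_rot: [0.702, -0.078, 0.703, 0.078]
ft_force: [0.5, -0.3, 0.6]
width: -0.001
t 6.4333 pos [ 0.4541 -0.0369  0.05  ] F [ 0.5151 -0.2724  0.5936] w -0.0012710028114366278
tool x [-0.002  -0.0001 -1.    ] y [-0.2204  0.9754  0.0004]
twist options [np.float64(0.0002558041180534584), np.float64(-3.14133684947174)] j6 -2.046688746132965
shift mm (current tool axes) [36.001   0.3034 -0.1054]
 after twist 0.0002558041180534584 [36.001   0.3034 -0.1055]
 after twist -3.14133684947174 [36.001  -0.3034  0.1055]
TCP in mould -198.82335125088244 -0.316448977643962
```

View pics/side7.png

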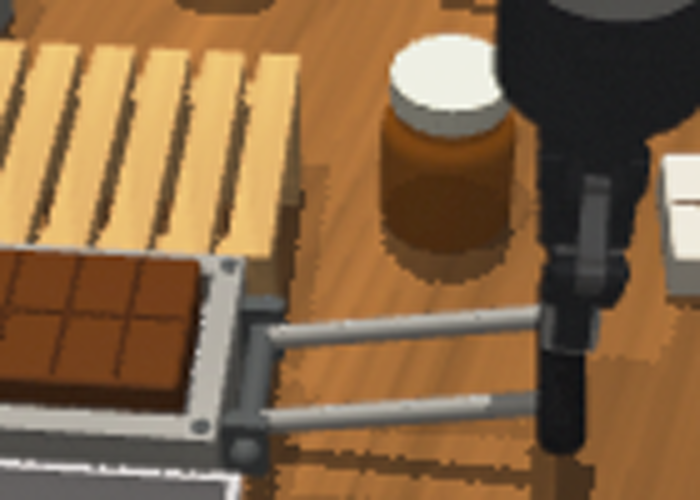

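The side view shows the lever part-way down, bar centre at about (302,182), and the slab rising. I keep pushing.

```bash
python3 -m jog '[{"xyz":[4,0,-0.5],"twist":0},{"xyz":[4,0,-0.5],"twist":0},{"xyz":[4,0,0],"twist":0},{"xyz":[4,0,0],"twist":0},{"xyz":[4,0,0],"twist":0},{"xyz":[4,0,0],"twist":0},{"xyz":[4,0,0.5],"twist":0},{"xyz":[3,0,0.5],"twist":0},{"xyz":[0,0,0],"twist":0}]'; python3 - <<'E'
from h import *
plan(mpt(-.199,0,.014))
E
```

```text
t: 7.23
ee_pos: [0.4548, -0.0367, 0.0193]
ee_rot: [0.703, -0.078, 0.703, 0.078]
ft_force: [-0.0, 0.4, -0.1]
width: -0.0
t 7.2333 pos [ 0.4548 -0.0367  0.0193] F [-0.0133  0.3557 -0.1122] w -0.0002848600168907618
tool x [-0.0007  0.0001 -1.    ] y [-0.2204  0.9754  0.0003]
twist options [np.float64(0.0001757619787029763), np.float64(-3.1414168916110903)] j6 -2.0465965834110627
shift mm (current tool axes) [ 5.2928  0.3322 -0.9006]
 after twist 0.0001757619787029763 [ 5.2928  0.332  -0.9007]
 after twist -3.1414168916110903 [ 5.2928 -0.332   0.9007]
TCP in mould -198.09587497655994 -0.33342611722638177
```

```bash
python3 -m jog '[{"xyz":[2,0,0],"twist":0},{"xyz":[2,0,0],"twist":0},{"xyz":[2,0,0],"twist":0},{"xyz":[1,0,0],"twist":0}]'; python3 -m jog '[{"xyz":[1,0,0],"twist":0},{"xyz":[1,0,0],"twist":0}]';python3 - <<'E'
from h import *
plan(mpt(-.199,0,.014))
for n in("side",):
    im=robot.capture(n)[:,:,::-1]; im=im[100:200,190:330]
    cv2.imwrite(f"pics/{n}8.png",cv2.resize(im,None,fx=5,fy=5,interpolation=cv2.INTER_CUBIC))
for th in (0,-.05,-.09,-.12): print(th,proj("side",mpt(-.075-.125*np.cos(th),0,.055+.125*np.sin(th))))
E
```

```text
t: 7.57
ee_pos: [0.4553, -0.0367, 0.0128]
ee_rot: [0.703, -0.078, 0.703, 0.078]
ft_force: [-1.2, 0.3, 4.6]
width: 0.001
t: 7.73
ee_pos: [0.4555, -0.0368, 0.0113]
ee_rot: [0.703, -0.078, 0.703, 0.078]
ft_force: [-5.7, 1.6, 16.8]
width: 0.003
t 7.7333 pos [ 0.4555 -0.0368  0.0113] F [-5.6554  1.6296 16.8165] w 0.0026207199150186334
tool x [ 0.0004  0.     -1.    ] y [-0.2204  0.9754 -0.    ]
twist options [np.float64(0.00021470893567044816), np.float64(-3.141377944654123)] j6 -2.0466114842193566
shift mm (current tool axes) [-2.7264  0.4862 -1.5147]
 after twist 0.00021470893567044816 [-2.7264  0.4859 -1.5148]
 after twist -3.141377944654123 [-2.7264 -0.4859  1.5148]
TCP in mould -197.48412477058062 -0.4859819170166391
0 [302.7778 179.5328]
-0.05 [302.4285 181.6244]
-0.09 [302.0422 183.2698]
-0.12 [301.6916 184.4862]
```

View pics/side8.png

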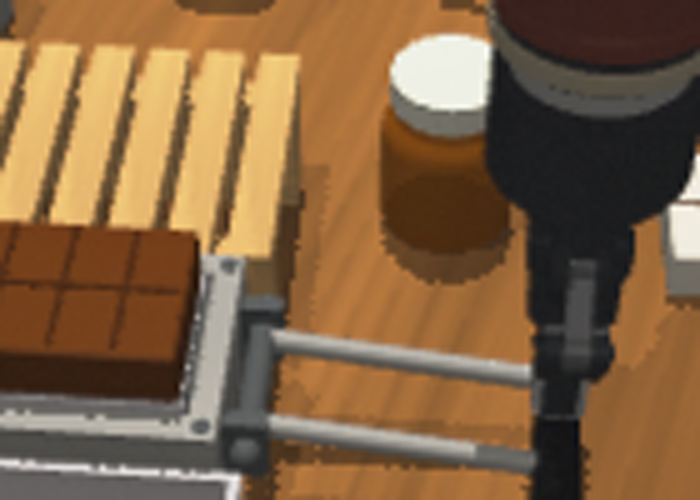

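The side view shows the lever at its stop (17 N) and the slab fully out, with the plate edge visible at crop (90,405). I lift, open, and go above the slab.

```bash
python3 -m jog '[{"xyz":[-10,0,0],"twist":0},{"xyz":[-30,0,0],"twist":0},{"xyz":[-30,0,0],"twist":0},{"xyz":[-30,0,0],"twist":0},{"xyz":[-30,0,0],"twist":0},{"xyz":[0,0,0],"twist":0},{"xyz":[0,0,0],"twist":0}]' -1 ; python3 - <<'E'
from h import *
plan(mpt(0,0,.12))
for n in("side","top"):
    im=robot.capture(n)[:,:,::-1]; cv2.imwrite(f"pics/{n}9f.png",im); im=im[100:200,190:330] if n=="side" else im[105:255,200:400]
    cv2.imwrite(f"pics/{n}9.png",cv2.resize(im,None,fx=4 if n=="top" else 5,fy=4 if n=="top" else 5,interpolation=cv2.INTER_CUBIC))
E
```

```text
t: 8.37
ee_pos: [0.4571, -0.0372, 0.1433]
ee_rot: [0.705, -0.079, 0.701, 0.078]
ft_force: [-0.2, -0.1, -0.6]
width: 0.972
t 8.3667 pos [ 0.4571 -0.0372  0.1433] F [-0.192  -0.1018 -0.5589] w 0.9716328671388325
tool x [ 0.0055 -0.0013 -1.    ] y [-0.2204  0.9754 -0.0025]
twist options [np.float64(0.0002407795460915557), np.float64(-3.1413518740437016)] j6 -2.046588970148993
shift mm (current tool axes) [ 24.2973   1.3005 195.846 ]
 after twist 0.0002407795460915557 [ 24.2973   1.3477 195.8456]
 after twist -3.1413518740437016 [  24.2973   -1.3477 -195.8456]
TCP in mould -195.96552294860257 -1.2876897187668774
```

View pics/side9f.png

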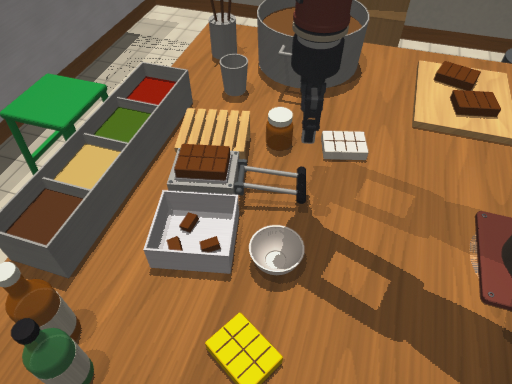

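View pics/top9.png

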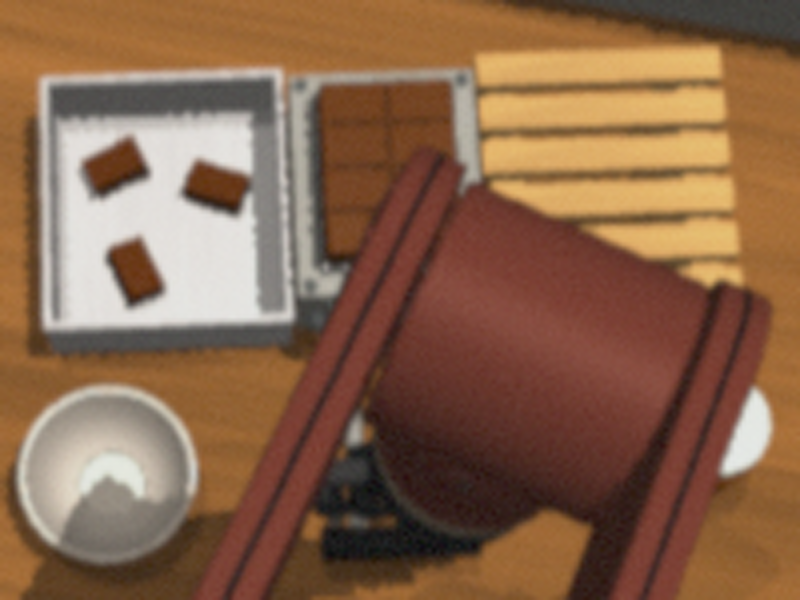

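```bash
python3 -m jog '[{"xyz":[0,0,28],"twist":0},{"xyz":[0,0,28],"twist":0},{"xyz":[0,0,28],"twist":0},{"xyz":[0,0,28],"twist":0},{"xyz":[0,0,28],"twist":0},{"xyz":[0,0,28],"twist":0},{"xyz":[0,1,28],"twist":0},{"xyz":[5,0,0],"twist":0},{"xyz":[5,0,0],"twist":0},{"xyz":[5,0,0],"twist":0},{"xyz":[0,0,0],"twist":0},{"xyz":[0,0,0],"twist":0}]' -1 ; python3 - <<'E'
from h import *
def T(l,z): return np.array([plane("top",u/4+200-.375,v/4+105-.375,z) for u,v in l])
a=T([(318,84),(451,80),(328,258)],.103); c=(a[1]+a[2])/2; print("slab top view",c,(c[:2]-C)@ex,(c[:2]-C)@ey,np.linalg.norm(a[1]-a[0]),np.linalg.norm(a[2]-a[0]))
plan(mpt(0,0,.12))
c=robot.calibration("wrist");print(c["cam_to_world"])
for n in("side","wrist"):
    im=robot.capture(n)[:,:,::-1]; cv2.imwrite(f"pics/{n}10f.png",im); im=im[70:190,140:290] if n=="side" else im
    cv2.imwrite(f"pics/{n}10.png",cv2.resize(im,None,fx=4 if n=="side" else 1.5,fy=4 if n=="side" else 1.5,interpolation=cv2.INTER_CUBIC))
E
```

```text
t: 9.47
ee_pos: [0.6445, 0.0072, 0.1248]
ee_rot: [0.702, -0.078, 0.704, 0.078]
ft_force: [1.0, 0.0, 0.5]
width: 0.997
slab top view [0.6466 0.0075 0.103 ] -0.0013418747153462812 0.0005753480742160666 0.07389119200870595 0.10013598610122516
t 9.4667 pos [0.6445 0.0072 0.1248] F [1.0221 0.0401 0.4752] w 0.9972225975404545
tool x [-0.0023  0.0002 -1.    ] y [-0.22    0.9755  0.0006]
twist options [np.float64(-0.00019558983078911513), np.float64(3.1413970637590043)] j6 -1.903617920943682
shift mm (current tool axes) [ 4.8249 -0.7581  3.4339]
 after twist -0.00019558983078911513 [ 4.8249 -0.7587  3.4338]
 after twist 3.1413970637590043 [ 4.8249  0.7587 -3.4338]
TCP in mould -3.423190140132426 0.755600119981254
[[-0.219   0.9385  0.267   0.5777]
 [ 0.9757  0.2103  0.061  -0.0088]
 [ 0.0011  0.2739 -0.9618  0.306 ]
 [ 0.      0.      0.      1.    ]]
```

View pics/side10.png

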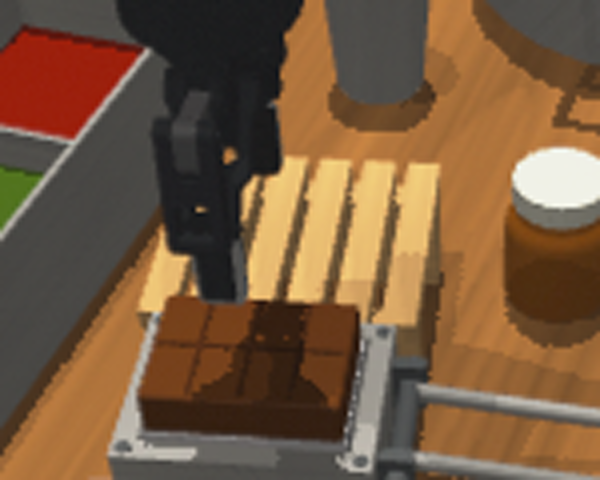

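View pics/wrist10.png

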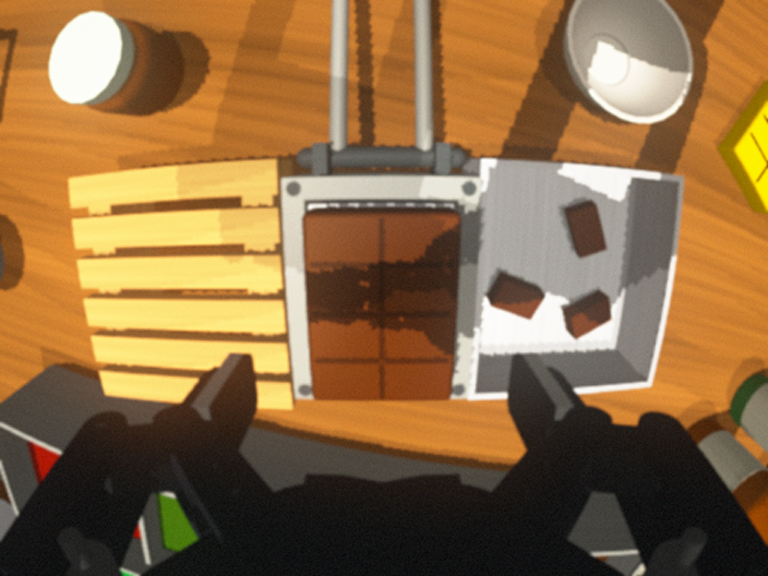

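```bash
python3 - <<'E'
from h import *
c=robot.calibration("wrist");K=c["K"];T=c["cam_to_world"]
def pw(p):
    q=T[:3,:3].T@(np.array(p)-T[:3,3]); th=np.arctan2(np.hypot(q[0],q[1]),q[2]); return K[:2,2]+K[0,0]*th*q[:2]/np.hypot(q[0],q[1])
s,M=tool()
for h in(0.01,.02,.03,.04,.05):
  print(h,(proj("side",s["ee_pos"]+M@[-h,.046,0])-[140,70])*4, pw(s["ee_pos"]+M@[-h,.042,-.011])*1.5,pw(s["ee_pos"]+M@[-h,-.042,-.011])*1.5)
E
```

```text
0.01 [232.1926 363.689 ] [485.6079 303.7886] [281.7267 304.042 ]
0.02 [229.7567 347.7819] [491.1557 311.9456] [276.3742 312.2254]
0.03 [227.269  331.5366] [497.2854 321.0083] [270.4578 321.3202]
0.04 [224.7279 314.9421] [504.0847 331.1236] [263.8921 331.4751]
0.05 [222.1315 297.987 ] [511.6571 342.4682] [256.5758 342.8691]
```

Open tips measure about 49 mm above the reported TCP, consistent with 36+13. They are centred over the slab (wrist tips at x 240 and 525, slab centre 382). I descend part-way and check.

```bash
python3 -m jog '[{"xyz":[15,0,1],"twist":0},{"xyz":[15,0,1],"twist":0},{"xyz":[15,0,0],"twist":0},{"xyz":[10,0,0],"twist":0},{"xyz":[5,0,0],"twist":0},{"xyz":[5,0,0],"twist":0},{"xyz":[0,0,0],"twist":0},{"xyz":[0,0,0],"twist":0}]' ; python3 - <<'E'
from h import *
plan(mpt(0,0,.035))
for n in("side","wrist"):
    im=robot.capture(n)[:,:,::-1]; im=im[70:190,140:290] if n=="side" else im
    cv2.imwrite(f"pics/{n}11.png",cv2.resize(im,None,fx=4 if n=="side" else 1.5,fy=4 if n=="side" else 1.5,interpolation=cv2.INTER_CUBIC))
E
```

```text
t: 10.23
ee_pos: [0.6484, 0.0078, 0.0614]
ee_rot: [0.703, -0.078, 0.703, 0.078]
ft_force: [0.7, -0.1, -0.0]
width: 0.999
t 10.2333 pos [0.6484 0.0078 0.0614] F [ 0.6576 -0.1281 -0.0007] w 0.9989321145016254
tool x [ 0.0007 -0.0001 -1.    ] y [-0.2203  0.9754 -0.0002]
twist options [np.float64(0.00015877456306023018), np.float64(-3.141433879026733)] j6 -1.9025072297308492
shift mm (current tool axes) [26.4398 -0.4424 -0.5419]
 after twist 0.00015877456306023018 [26.4398 -0.4425 -0.5419]
 after twist -3.141433879026733 [26.4398  0.4425  0.5419]
TCP in mould 0.5243337672558032 0.4485243858706502
```

View pics/side11.png

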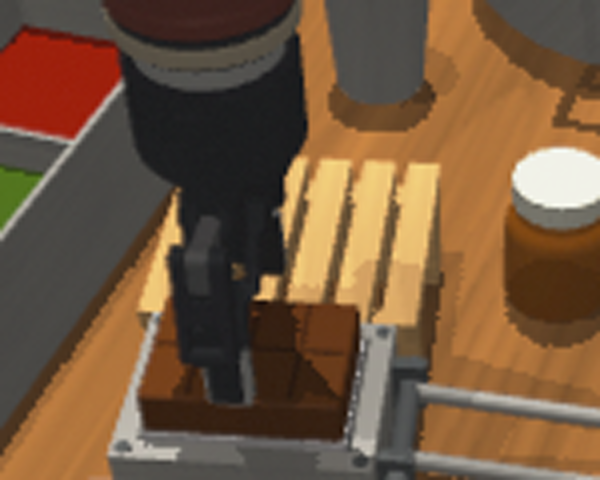

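View pics/wrist11.png

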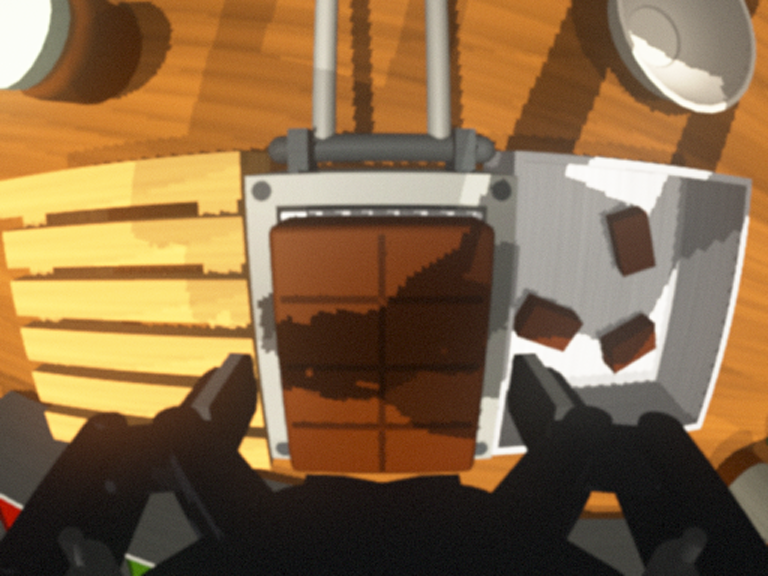

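Both tips straddle the slab, centred (255/512 about 382). I descend 26 mm more and close.

```bash
python3 -m jog '[{"xyz":[6,0,0],"twist":0},{"xyz":[6,0,0],"twist":0},{"xyz":[6,0,0],"twist":0},{"xyz":[4,0,0],"twist":0},{"xyz":[3,0,0],"twist":0},{"xyz":[0,0,0],"twist":0},{"xyz":[0,0,0],"twist":0}]' ; python3 - <<'E'
from h import *
plan(mpt(0,0,.035))
for n in("side",):
    im=robot.capture(n)[:,:,::-1]; im=im[70:190,140:290] if n=="side" else im
    cv2.imwrite(f"pics/{n}12.png",cv2.resize(im,None,fx=4 if n=="side" else 1.5,fy=4 if n=="side" else 1.5,interpolation=cv2.INTER_CUBIC))
E
```

```text
t: 10.92
ee_pos: [0.6478, 0.0079, 0.0354]
ee_rot: [0.702, -0.078, 0.703, 0.078]
ft_force: [0.4, -0.3, -0.4]
width: 1.001
t 10.9167 pos [0.6478 0.0079 0.0354] F [ 0.4372 -0.3431 -0.4014] w 1.0012775949348596
tool x [-0.0008  0.0001 -1.    ] y [-0.2204  0.9754  0.0002]
twist options [np.float64(0.00025092169233823127), np.float64(-3.141341731897455)] j6 -1.9025041366445592
shift mm (current tool axes) [ 0.4323 -0.6984  0.0666]
 after twist 0.00025092169233823127 [ 0.4323 -0.6984  0.0668]
 after twist -3.141341731897455 [ 0.4323  0.6984 -0.0668]
TCP in mould -0.06646744216781801 0.6983035621292333
```

View pics/side12.png

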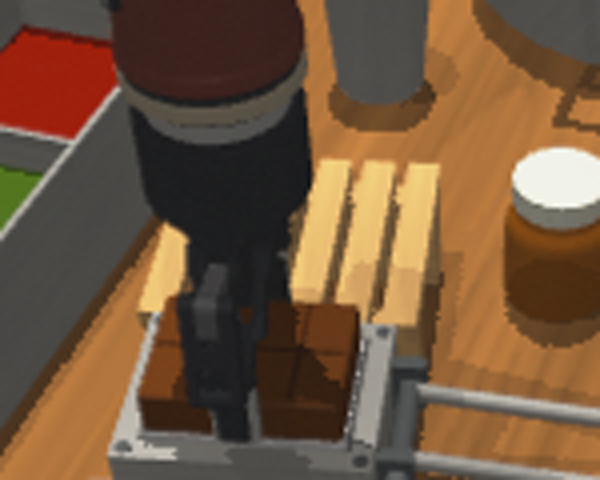

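```bash
python3 -m jog '[{"xyz":[0,0,0],"twist":0},{"xyz":[0,0,0],"twist":0},{"xyz":[0,0,0],"twist":0},{"xyz":[0,0,0],"twist":0},{"xyz":[0,0,0],"twist":0},{"xyz":[0,0,0],"twist":0}]' 1 30; python3 -m jog '[{"xyz":[-2,0,0],"twist":0},{"xyz":[-2,0,0],"twist":0},{"xyz":[-2,0,0],"twist":0},{"xyz":[-2,0,0],"twist":0},{"xyz":[0,0,0],"twist":0},{"xyz":[0,0,0],"twist":0}]'; python3 - <<'E'
from h import *
plan(mpt(0,0,.035))
for n in("side","wrist"):
    im=robot.capture(n)[:,:,::-1]; im=im[70:190,140:290] if n=="side" else im
    cv2.imwrite(f"pics/{n}13.png",cv2.resize(im,None,fx=4 if n=="side" else 1.5,fy=4 if n=="side" else 1.5,interpolation=cv2.INTER_CUBIC))
E
```

```text
t: 11.47
ee_pos: [0.6486, 0.0076, 0.0364]
ee_rot: [0.703, -0.079, 0.702, 0.078]
ft_force: [0.8, -1.6, 2.1]
width: 0.868
t: 11.97
ee_pos: [0.648, 0.0079, 0.0439]
ee_rot: [0.703, -0.078, 0.703, 0.078]
ft_force: [-0.2, 0.2, -3.6]
width: 0.871
t 11.9667 pos [0.648  0.0079 0.0439] F [-0.2281  0.2146 -3.583 ] w 0.8708169306297375
tool x [-0.0001  0.0001 -1.    ] y [-0.2204  0.9754  0.0001]
twist options [np.float64(0.00023573703266423226), np.float64(-3.141356916557129)] j6 -1.9024789055168585
shift mm (current tool axes) [ 8.8601 -0.696  -0.1565]
 after twist 0.00023573703266423226 [ 8.8601 -0.696  -0.1563]
 after twist -3.141356916557129 [8.8601 0.696  0.1563]
TCP in mould 0.15710607965970658 0.6950892065110994
```

View pics/side13.png

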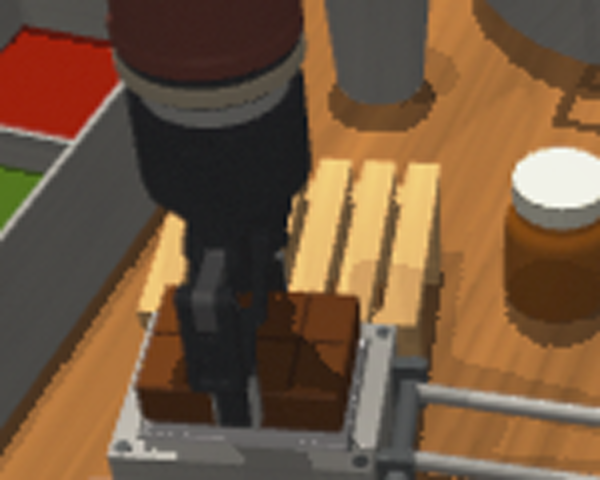

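View pics/wrist13.png

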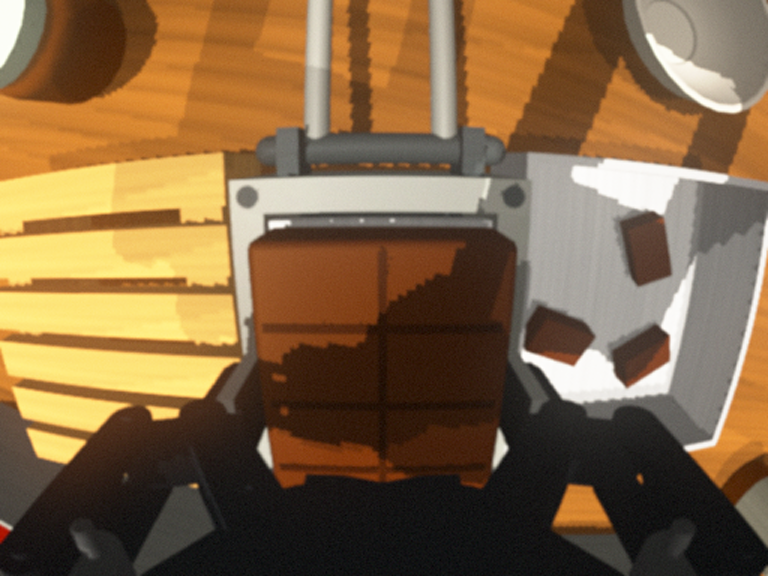

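The slab is lifted: wrist force -3.6 N matches 0.33 kg, width 0.87, and it is level. I carry it along -y by 126 mm.

```bash
python3 -m jog '[{"xyz":[-3,-5,0],"twist":0},{"xyz":[0,-10,0],"twist":0},{"xyz":[0,-15,0],"twist":0},{"xyz":[0,-15,0],"twist":0},{"xyz":[0,-15,0],"twist":0},{"xyz":[0,-15,0],"twist":0},{"xyz":[0,-15,0],"twist":0},{"xyz":[0,-15,0],"twist":0},{"xyz":[0,-12,0],"twist":0},{"xyz":[0,-6,0],"twist":0},{"xyz":[0,-3,0],"twist":0},{"xyz":[0,0,0],"twist":0},{"xyz":[0,0,0],"twist":0},{"xyz":[0,0,0],"twist":0}]'; python3 - <<'E'
from h import *
plan(mpt(0,-.1255,.033))
for n in("side",):
    im=robot.capture(n)[:,:,::-1]; im=im[70:190,140:290] if n=="side" else im
    cv2.imwrite(f"pics/{n}14.png",cv2.resize(im,None,fx=4 if n=="side" else 1.5,fy=4 if n=="side" else 1.5,interpolation=cv2.INTER_CUBIC))
E
```

```text
t: 13.23
ee_pos: [0.6757, -0.1141, 0.0468]
ee_rot: [0.703, -0.079, 0.703, 0.079]
ft_force: [0.6, 0.3, -4.2]
width: 0.865
t 13.2333 pos [ 0.6757 -0.1141  0.0468] F [ 0.5917  0.2678 -4.227 ] w 0.8649538098525544
tool x [-0.0004  0.0004 -1.    ] y [-0.2212  0.9752  0.0005]
twist options [np.float64(0.0010163302943634034), np.float64(-3.14057632329543)] j6 -2.076388892328692
shift mm (current tool axes) [13.7663 -1.0497 -0.2769]
 after twist 0.0010163302943634034 [13.7663 -1.0499 -0.2759]
 after twist -3.14057632329543 [13.7663  1.0499  0.2759]
TCP in mould 0.27959778316527045 -124.45660604320571
```

View pics/side14.png

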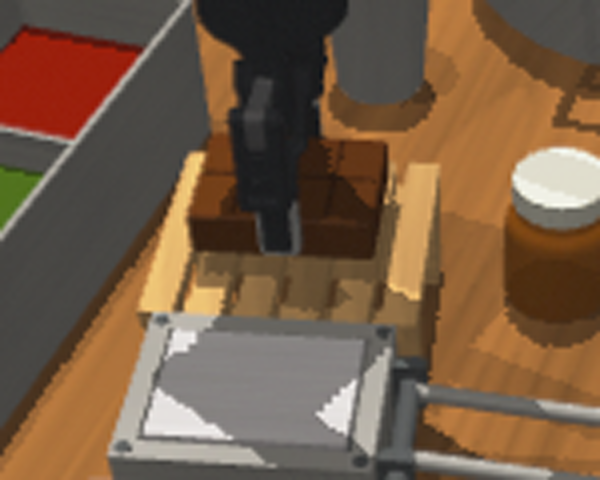

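The slab hangs level over the rack, with its bottom about 16 mm above it. I lower it.

```bash
python3 -m jog '[{"xyz":[4,-1,0],"twist":0},{"xyz":[4,0,0],"twist":0},{"xyz":[3,0,0],"twist":0},{"xyz":[2,0,0],"twist":0},{"xyz":[1,0,0],"twist":0},{"xyz":[0,0,0],"twist":0},{"xyz":[0,0,0],"twist":0}]'; python3 -m jog '[{"xyz":[1,0,0],"twist":0},{"xyz":[0,0,0],"twist":0},{"xyz":[0,0,0],"twist":0}]'
```

```text
t: 13.87
ee_pos: [0.676, -0.1161, 0.0328]
ee_rot: [0.703, -0.078, 0.703, 0.078]
ft_force: [-0.1, -0.1, -3.6]
width: 0.874
t: 14.12
ee_pos: [0.6761, -0.1161, 0.032]
ee_rot: [0.703, -0.078, 0.703, 0.078]
ft_force: [0.4, -0.1, -3.5]
width: 0.868
```

```bash
python3 -m jog '[{"xyz":[1,0,0],"twist":0},{"xyz":[0,0,0],"twist":0},{"xyz":[0,0,0],"twist":0}]'; python3 -m jog '[{"xyz":[0.7,0,0],"twist":0},{"xyz":[0,0,0],"twist":0},{"xyz":[0,0,0],"twist":0}]'
```

```text
t: 14.37
ee_pos: [0.6764, -0.1162, 0.0317]
ee_rot: [0.703, -0.079, 0.703, 0.078]
ft_force: [-1.4, 0.0, 1.4]
width: 0.87
t: 14.62
ee_pos: [0.6764, -0.1162, 0.0316]
ee_rot: [0.703, -0.079, 0.703, 0.078]
ft_force: [-4.0, 0.7, 4.9]
width: 0.873
```

Contact with the rack (Fz went from -3.5 to +4.9 N). I release and rise.

```bash
python3 -m jog '[{"xyz":[-0.7,0,0],"twist":0},{"xyz":[0,0,0],"twist":0},{"xyz":[0,0,0],"twist":0},{"xyz":[0,0,0],"twist":0},{"xyz":[0,0,0],"twist":0},{"xyz":[0,0,0],"twist":0}]' -1; python3 -m jog '[{"xyz":[-4,0,0],"twist":0},{"xyz":[-8,0,0],"twist":0},{"xyz":[-15,0,0],"twist":0},{"xyz":[-20,0,0],"twist":0},{"xyz":[-25,0,0],"twist":0},{"xyz":[-25,0,0],"twist":0},{"xyz":[0,0,-30],"twist":0},{"xyz":[0,0,-30],"twist":0},{"xyz":[0,0,-30],"twist":0},{"xyz":[0,0,-30],"twist":0},{"xyz":[0,0,-30],"twist":0},{"xyz":[0,0,-30],"twist":0},{"xyz":[0,0,0],"twist":0},{"xyz":[0,0,0],"twist":0}]'; python3 - <<'E'
from h import *
plan(mpt(0,-.1255,.033))
for n in("side","top"):
    im=robot.capture(n)[:,:,::-1]; im=im[70:190,140:290] if n=="side" else im[105:255,220:420]
    cv2.imwrite(f"pics/{n}15.png",cv2.resize(im,None,fx=4,fy=4,interpolation=cv2.INTER_CUBIC))
E
```

```text
t: 15.12
ee_pos: [0.6761, -0.116, 0.0308]
ee_rot: [0.703, -0.078, 0.703, 0.078]
ft_force: [0.5, 0.6, -0.2]
width: 0.999
t: 16.28
ee_pos: [0.5002, -0.1563, 0.1297]
ee_rot: [0.704, -0.078, 0.702, 0.077]
ft_force: [0.1, 0.4, -0.3]
width: 1.0
t 16.2833 pos [ 0.5002 -0.1563  0.1297] F [ 0.1135  0.3699 -0.2509] w 0.9996944538478589
tool x [ 0.0022 -0.0011 -1.    ] y [-0.2189  0.9758 -0.0015]
twist options [np.float64(-0.0013387312036285519), np.float64(3.1402539223861647)] j6 -2.2449557732403456
shift mm (current tool axes) [ 97.0403   1.8331 180.0232]
 after twist -0.0013387312036285519 [ 97.0403   1.5921 180.0254]
 after twist 3.1402539223861647 [  97.0403   -1.5921 -180.0254]
TCP in mould -180.215367669741 -126.94372073457174
```

View pics/side15.png

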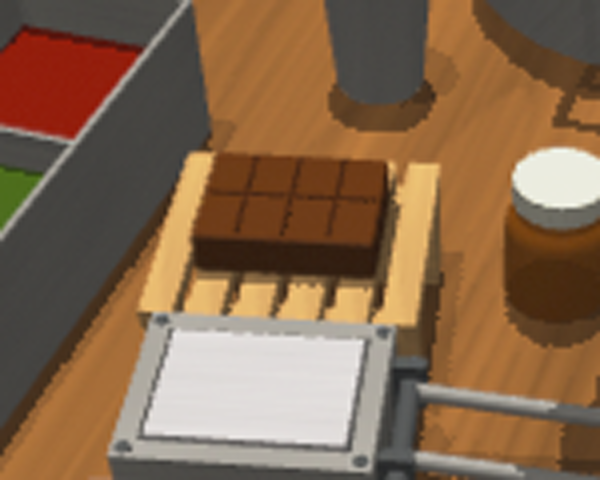

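View pics/top15.png

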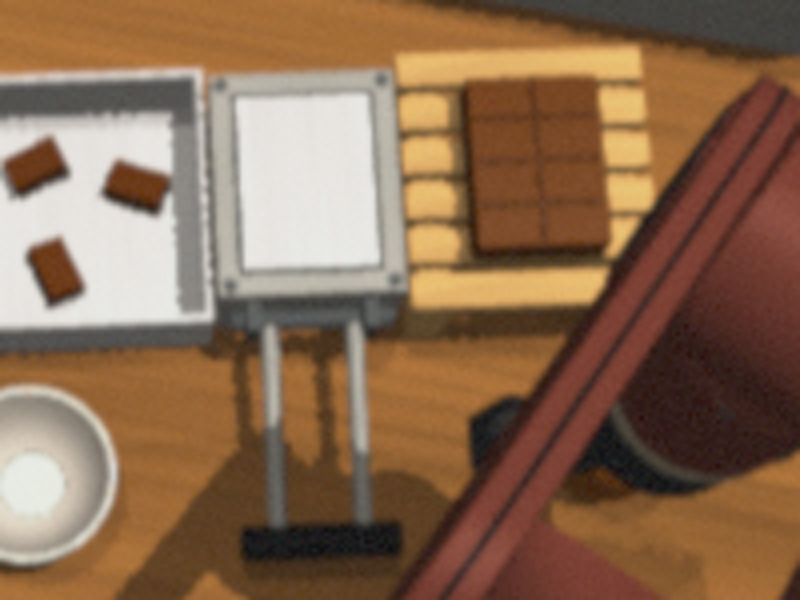

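The slab lies square on the rack's middle: top crop (536,165), side crop (290,205). The bowl and jar are at the same pixels as before. One numeric check, then I hand in.

```bash
python3 - <<'E'
from h import *
a=np.array([plane("top",u/4+220-.375,v/4+105-.375,.098) for u,v in[(464,80),(597,76),(609,247),(477,252)]])
c=a.mean(0)[:2]-mpt(0,-.1255,0)[:2]; print("slab in rack mm",c@ex*1e3,c@ey*1e3, "sides",np.linalg.norm(a[1]-a[0]),np.linalg.norm(a[3]-a[0]))
robot.job_done()
E
```

```text
slab in rack mm -1.2498232178433073 0.2819278571147927 sides 0.0744645800114205 0.0996367985214245
the job is handed in; nothing more can be done
```

The slab is on the drying rack and I handed the job in at about 16.4 s. No verdict is reported, so what follows is what I measured.

**What I did:** I pushed the ejector lever down to its stop with the shut fingers, where it read about 17 N. I then gripped the raised slab across its 75 mm side at 30 N, lifted it a few millimetres, carried it 126 mm towards -y and set it down on the rack. After release I backed the open gripper away.

**Last checks:**
- **Position:** the slab's centre is about 1 mm from the rack's centre in both x and y, against limits of 35 and 38 mm.
- **Lying flat:** it looks flat in both views, and it measures 74.5 by 99.6 mm at a top height of 98 mm. I did not measure its tilt or its height above the rack separately.
- **Gripper:** the wrist force was near zero after I backed away.
- **Bowl and jar:** neither moved, judged by the side and top pictures.

**What went wrong or disagreed:**
- **First push:** it lowered the lever only part of the way and slipped to the bar's outer side, with about 24 N sideways on the wrist.
- **Fingertip height:** both cameras showed the real fingertips about 36 mm above the reported TCP when shut, and about 49 mm when open. I allowed for this in every later move, and the contact heights agreed with it.

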